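Index the valve body to its next port

ROBOT

A 6-joint arm with a two-finger parallel gripper is mounted at the origin on the work surface. World frame = base frame: x ahead of the robot, y to its left, z up, the work surface at z = 0. Lengths are in m, angles in rad, forces in N, time in s.
With the tool pointing down it reaches from about 0.35 to 0.875 m from the base axis. Payload 15.5 kg.
Tool frame: the origin (TCP) lies between the finger pads; the fingertips stand 14 mm ahead of it and the grasp point (between the pads) lies 5 mm behind it; z points along the fingers, y is the direction in which the jaws open and shut (so a half turn about z gives the same grasp; the last joint's range is limited). The gripper opens to 85 mm and grips with 20 to 120 N. Pads are 22 mm wide; open, the fingers measure 114 mm over their backs; the gripper's body (76 mm by 85 mm) begins 54 mm behind the grasp point. The pads swing forward as they close: fully open they stand 13 mm farther back than shut.
Start: joints at [-1.389, 0.494, 1.345, -0, 1.302, -0.096], TCP at [0.171, -0.601, 0.245] pointing down, gripper open.
Joint ranges: [-2.91, 2.91], [-0.82, 2.16], [0.22, 2.67], [-1.22, 4.37], [0.12, 2.79], [-3.08, 3.08]. Speed limits (rad/s): [1.89, 1.89, 2.57, 3.01, 3.01, 3.01].

INTERFACE

Orientations are given as a rotation vector (axis times angle).
In Python, from workcell import r, snapshot, camera_model gives the robot as it stands.
- The arm moves only by the tool carry_out, never from a script. Its argument "increments" is a list of rows, each an object of numbers: "tx", "ty", "tz": the shift along the tool's x, y, z in cm; "spin": the turn about the tool's z in rad; "grip": the opening in per cent of the stroke, from 0 (shut) to 100 (fully open). In form: [{"tx": .., "ty": .., "tz": .., "spin": .., "grip": ..}, ...]. A call has 1 to 5 rows; each row is the pose to reach, as a shift and turn from the pose commanded when the call began, along the tool's axes at that moment; what a row does not reach only later rows make up. A row lasts 1/12 s, in which the tool goes at most 41.7 mm and 7.16 degrees, less where a joint would pass 70% of its speed; a pose out of reach is approached as far as the arm can. A call with a gripper value outside its range is refused whole. The fingers move at their own pace and stop on an object; "newtons" is the grip in N (left out, the last holds). Time passes only in rows, so rows that repeat a pose let the fingers close. It gives the time, the measured TCP pose, the force and the opening at its end, in the units of the state.
- r.state(): the state, without advancing time (a new reading comes with each control period).
- snapshot(name): name is "scene" or "side" or "wrist"; returns (picture, depth): 384x512x3 uint8, red, green, blue; 384x512 float32, m along the optical axis (not along the pixel's ray), 0 where there is no reading.
- camera_model(name): a dict with "intrinsics" (3x3 intrinsics, pixels), "R" (3x3) and "t" (3): a world point X has camera coordinates R X + t. Camera axes: x right, y down, z forward; pixel columns grow to the right and rows downward; lengths in m; the calibration is good to about 2 mm. A picture is of the moment at which its call begins: read the wrist's pose just before it. camera_model takes no time and is no camera call; for the wrist camera it gives the pose at the moment of the call.
- r.hand_in(): hands the job in, once; it reports no verdict.
The state is a dict: "t": time; "q": joint angles; "qvel": joint speeds; "tau": joint torques, N m; "tool_pos": TCP position; "orientation": TCP orientation; "wrist_force": force on the tool from outside, world axes, zero at the start; "torque": the same for the moment, N m; "gripper_width": opening from 0.0 (shut) to 1.0 (fully open).
Only numpy, scipy, OpenCV 4.12 (cv2) and the standard library are available. Lean on these libraries where they do the work, as an engineer would, in place of code of your own. Each camera call takes 0.05 s, during which the arm holds its last target.

TASK

The port that stands at the lap is finished: set the six-port valve body to its next port. Draw the slide carriage back until the lap is clear of the body; pull up the index plunger's knob, turn the stage clockwise (seen from above) to the very next hole and let the plunger drop in so that the stage is locked; then run the carriage fully home to its stop at the V-block, so that the lap stands in the new port. Do not disturb the parts and tools lying on the bench, and let go of everything.

Things in the scene. Friction and masses are not known exactly. Their poses are not given: they have to be found in the camera images.
- carriage (a joint): Slide carriage, m drawn back from its stop at the V-block: 0 = fully home, lap nose 12 mm inside the valve body; nose out from 0.012 on; travel ends at 0.080. Starts at 0 to 0.006. Stiff (about 7 N to move), stays where left. A lap in a port blocks the stage from turning, and the carriage cannot go home unless a port faces the lap.
- stage (a joint): Rotary stage on the carriage, rad: 0 = the hole it starts locked in (within 0.01), growing CLOCKWISE seen from above. Six holes 60 degrees apart: the next is at 1.047. Locked, it has 0.013 of play either way. Unlocked it turns with about 1.6 N at the knob and does not coast.
- plunger (a joint): Lift of the index plunger, m: 0 = right down in its hole, nose 8 mm below the plate's face; out of the plate from 0.008 on; travel ends at 0.014. About 0.008 after release: the pin stands on the plate between holes. Spring presses it down, 5.6 N at 0 to 10.5 N at 0.014. The 9 mm round-nosed pin drops into the 11 mm hole by itself when within some 3 mm of its centre.
- carriage_grip (a point): Centre of the carriage's upright black grip, a smooth cylinder 25 mm across, 44 mm tall (22 mm above and below this point), 100 mm above the bench, on a 14 mm post; the bracket below it has its top 44 mm below this point. Fixed to the carriage at its rear end. Axes are the track's: +x toward the V-block (home), -x draws back, z up.
- stage_axis (a point): On the stage's vertical turning axis at the upper face of the index plate, 72 mm above the bench. Rides on the carriage but does not turn; axes are the track's, +x toward the V-block, z up. It lies 128 mm along +x and 30 mm along +y from the grip. The index plate is a dark iron disc 184 mm across, fixed on the carriage, its holes 74 mm from this axis.
- valve_body (a point): Centre of the dark steel valve body on the stage, 111 mm above the bench, at the height of its six radial ports (round, 14 mm, 60 degrees apart). The body is 64 mm across, its top 132 mm and its centre screw's top 143 mm above the bench; it stands on a steel table 108 mm across, top 90 mm above the bench. Turns with the stage.
- plunger_knob (a point): Centre of the plunger's black knob, a cylinder 25 mm across, 24 mm tall, 118.5 mm above the bench when down, on an arm of the stage 74 mm from its axis: at 150 degrees anticlockwise from the track's +x at the start, 90 at the next hole. A 16 mm sleeve joins it to the arm, whose top is 30 mm below this point. Pull straight up; it spins freely on its own axis; carrying it round turns the stage.
- lap_nose (a point): Tip of the fixed bronze lap, 10 mm across, 111 mm above the bench, that points along the track's -x from the steel arbor strapped in the V-block. 20 mm from the stage's axis when the carriage is home.
- bed: Fixed iron bed, 500 by 136 mm, 14 mm thick, carrying the dovetail track. Origin on the bench below the stage's axis when the carriage is home; x along the track toward the V-block, z up. The green enamel V-block stands on it 96 to 202 mm along +x, 96 mm wide, 125 mm high, its clamp screw reaching 156 mm.
- bushing: Bystander, loose: bronze lap bushing, a plain tube 42 mm across, 24 mm bore, 46 mm tall. Origin at its underside. Leave it where it lies.
- land_plug: Bystander, loose: black steel spool land plug, 30 mm across with three lands, 64 mm tall, standing. Origin at its underside. Leave it where it lies.
- collar: Bystander, loose: dull zinc spacer collar, a ring 52 mm across, 30 mm bore, 16 mm tall. Origin at its underside. Leave it where it lies.
- wrench: Bystander, loose: steel spanner lying flat, 190 mm long, 8 mm thick. Origin at its underside. Leave it where it lies.
- compound_tin: Bystander, loose: flat tin of lapping compound, 73 mm across, 44 mm tall. Origin at its underside. Leave it where it lies.
- brush: Bystander, loose: wooden-handled bench brush lying flat, 170 mm long, 20 mm thick. Origin at its underside. Leave it where it lies.
- micrometer: Bystander, loose: outside micrometer lying flat, about 120 mm long, 16 mm thick. Origin at its underside. Leave it where it lies.

How it is judged:
By the outcome, as a careful person would: the job done as asked, in the order asked, and still so for the second after the job is handed in, with the robot touching nothing.
It also fails if it takes over 56 s, if anything falls off the work surface, if the arm or the gripper's body presses on something with over 40 N, if the wrist force passes 120 N, or if a joint passes its speed limit or range.

## Working session

There is one attempt and no reset: what is moved stays moved. The work goes in short steps, Python scripts to look and compute and a tool call to move; the robot and the scene stay as the last step left them, time stands still between calls to the robot, and variables do not carry over. Pictures are saved under pics/ and viewed, and the job is handed in when it is done.

Besides the shell and the picture viewer there is one more tool, called after "Request:" as name([rows], argument=value, ...), one row to a line, values as JSON. carry_out: Moves the arm, as the interface text tells. Its arguments: {"type":"object","properties":{"increments":{"type":"array"},"newtons":{"type":"number"}},"required":["increments"]}

```bash
ls; mkdir -p pics
python3 - <<'E'
from workcell import r, snapshot, camera_model
import cv2, numpy as np
print(r.state())
for n in ("scene","side","wrist"):
    m=camera_model(n); p,d=snapshot(n)
    np.savez(f"pics/{n}0.npz",p=p,d=d,K=m["intrinsics"],R=m["R"],t=m["t"])
    cv2.imwrite(f"pics/{n}0.png",p[:,:,::-1])
    print(n,m)
E
```

```text
pics
{'t': 0.0, 'q': array([-1.38950156e+00,  4.94189235e-01,  1.34614375e+00, -1.62643659e-05,
        1.30246143e+00, -9.55079277e-02]), 'qvel': array([-0.00128485, -0.00152596,  0.0005748 , -0.00112219, -0.0005383 ,
        0.0005221 ]), 'tau': array([-2.34621759e-03, -8.82164311e+01, -3.83867133e+01, -2.30685009e-04,
        1.01751214e-02, -3.62591629e-05]), 'tool_pos': array([ 0.17073316, -0.60087689,  0.24469219]), 'orientation': array([-3.11036271e+00, -4.33255055e-01,  1.05512384e-04]), 'wrist_force': array([ 0.07843537,  0.8602522 , -0.43111895]), 'torque': array([-0.02901684, -0.03543325, -0.03279536]), 'gripper_width': 0.9975613348656456}
scene {'intrinsics': array([[460.48473684,   0.        , 254.09467805],
       [  0.        , 460.48473684, 193.33628909],
       [  0.        ,   0.        ,   1.        ]]), 'R': array([[ 0.58160217,  0.8133633 ,  0.01338153],
       [ 0.69954579, -0.49168498, -0.51853791],
       [-0.41518021,  0.31094376, -0.85494992]]), 't': array([-0.35550889, -0.36090121,  1.21381658])}
side {'intrinsics': array([[482.33812158,   0.        , 255.70507072],
       [  0.        , 482.33812158, 187.65120624],
       [  0.        ,   0.        ,   1.        ]]), 'R': array([[-0.69929576, -0.7147948 , -0.00733716],
       [-0.49771536,  0.49423943, -0.71274596],
       [ 0.51309341, -0.49476841, -0.70138389]]), 't': array([0.4371683 , 0.37216523, 0.77225253])}
wrist {'intrinsics': array([[307.37137452,   0.        , 258.64428946],
       [  0.        , 307.37137452, 194.01504781],
       [  0.        ,   0.        ,   1.        ]]), 'R': array([[ 2.73353123e-01, -9.61913722e-01,  2.46161612e-04],
       [-9.25436310e-01, -2.62917283e-01,  2.72840865e-01],
       [-2.62384652e-01, -7.48097096e-02, -9.62059147e-01]]), 't': array([-0.62379729, -0.03470214,  0.37867872])}
```

View pics/scene0.png

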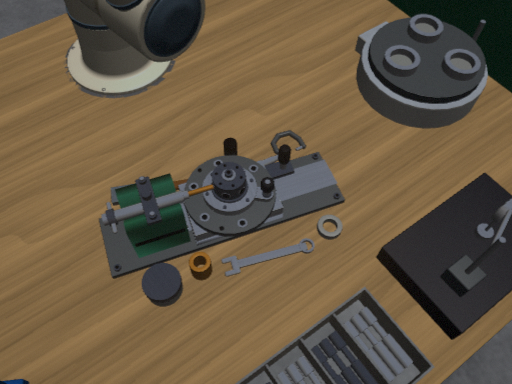

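View pics/side0.png

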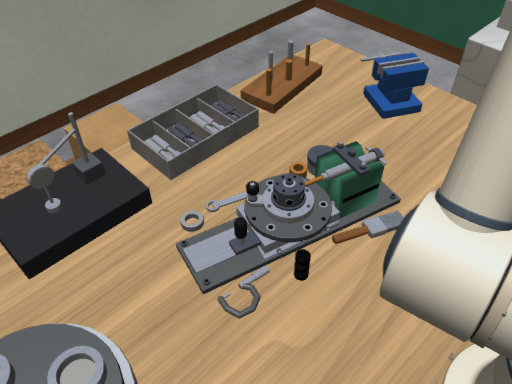

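View pics/wrist0.png

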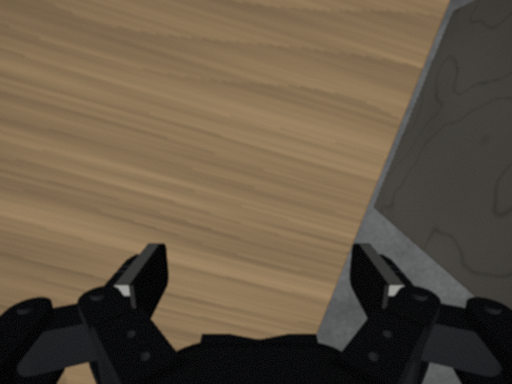

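```bash
cat > h.py <<'E'
import numpy as np, cv2
def load(f):
    z=np.load(f); return z['p'],z['d'],z['K'],z['R'],z['t']
def cloud(d,K,R,t):
    v,u=np.indices(d.shape)
    c=np.stack([(u-K[0,2])/K[0,0]*d,(v-K[1,2])/K[1,1]*d,d],-1)
    w=(c-t)@R
    w[d<=0]=np.nan
    return w
def ray(u,v,z,K,R,t):
    c=-R.T@t; dd=R.T@np.array([(u-K[0,2])/K[0,0],(v-K[1,2])/K[1,1],1.])
    return c+dd*(z-c[2])/dd[2]
def proj(X,K,R,t):
    c=R@np.asarray(X)+t; return (K@c)[:2]/c[2]
E
python3 - <<'E'
from h import *
for n,box in (("scene",(90,340,120,280)),("side",(170,420,130,320))):
    p,d,K,R,t=load(f"pics/{n}0.npz")
    x0,x1,y0,y1=box
    cv2.imwrite(f"pics/{n}0z.png",cv2.resize(p[y0:y1,x0:x1,::-1],None,fx=3,fy=3,interpolation=cv2.INTER_CUBIC))
    w=cloud(d,K,R,t)
    print(n,"cam",-R.T@t)
    # top-band clusters
    for lo,hi in((.117,.126),(.126,.136),(.139,.147)):
        m=((w[...,2]>lo)&(w[...,2]<hi))
        m[:y0]=0;m[y1:]=0;m[:,:x0]=0;m[:,x1:]=0
        k,l,s,c=cv2.connectedComponentsWithStats(m.astype(np.uint8))
        for i in range(1,k):
            if s[i,4]>15: 
                q=w[l==i]; print(lo,c[i].round(1),s[i,4],np.median(q,0).round(4),(q.min(0)).round(4),q.max(0).round(4),p[l==i].mean(0).round())
E
```

```text
scene cam [ 0.96318428 -0.26572052  0.85536869]
0.117 [285.1 148.9] 84 [0.5582 0.1114 0.121 ] [0.5469 0.1027 0.117 ] [0.5681 0.123  0.1242] [36. 30. 26.]
0.117 [161.8 182.6] 276 [ 0.489  -0.1278  0.1231] [ 0.4698 -0.1484  0.117 ] [ 0.5045 -0.1057  0.126 ] [37. 68. 50.]
0.117 [229.9 189.6] 89 [ 0.5784 -0.0345  0.1214] [ 0.5384 -0.0507  0.1171] [0.585  0.0014 0.1259] [33. 32. 33.]
0.117 [127.  192.6] 280 [ 0.4712 -0.1912  0.1233] [ 0.4523 -0.212   0.117 ] [ 0.4865 -0.169   0.126 ] [34. 65. 49.]
0.117 [267.5 188.4] 39 [0.6149 0.0263 0.1209] [0.6004 0.0201 0.1171] [0.6184 0.0408 0.1259] [24. 23. 24.]
0.117 [170.5 197.2] 210 [ 0.5236 -0.1303  0.1197] [ 0.5092 -0.1562  0.1171] [ 0.5357 -0.0974  0.1241] [105. 108. 117.]
0.117 [121.  212.3] 342 [ 0.501  -0.2209  0.1202] [ 0.4811 -0.2537  0.117 ] [ 0.5159 -0.1804  0.1259] [ 89.  93. 101.]
0.117 [153.6 220. ] 559 [ 0.5495 -0.1833  0.1234] [ 0.5213 -0.2307  0.1171] [ 0.5716 -0.1243  0.126 ] [28. 54. 40.]
0.126 [228.7 176.6] 729 [ 0.5556 -0.0211  0.1315] [ 0.5204 -0.0505  0.1264] [0.5846 0.0134 0.1359] [56. 58. 67.]
0.126 [149.2 202.9] 397 [ 0.5
[... 1704 characters left out ...]
 0.1359] [43. 73. 59.]
0.126 [376.6 150.3] 38 [ 0.4901 -0.2383  0.1281] [ 0.4818 -0.2482  0.1262] [ 0.501  -0.231   0.1317] [80. 82. 92.]
0.126 [288.5 186. ] 477 [ 0.5447 -0.0148  0.1342] [ 0.5179 -0.0525  0.126 ] [0.5833 0.0109 0.136 ] [69. 72. 81.]
0.126 [251.7 185.4] 105 [0.6008 0.0335 0.1319] [0.591  0.0182 0.1264] [0.618  0.0443 0.1357] [55. 53. 52.]
0.139 [341.8 149.2] 64 [ 0.5413 -0.1749  0.1403] [ 0.5109 -0.1887  0.139 ] [ 0.5584 -0.1581  0.1464] [71. 73. 81.]
0.139 [361. 167.] 52 [ 0.4722 -0.1567  0.1411] [ 0.4627 -0.167   0.139 ] [ 0.4878 -0.148   0.147 ] [65. 68. 76.]
0.139 [288.7 180.5] 53 [ 0.5499 -0.02    0.1446] [ 0.5414 -0.0305  0.1391] [ 0.5587 -0.0128  0.1468] [63. 65. 74.]
```

```bash
ls pics
```

```text
scene0.npz
scene0.png
scene0z.png
side0.npz
side0.png
side0z.png
wrist0.npz
wrist0.png
```

View pics/scene0z.png

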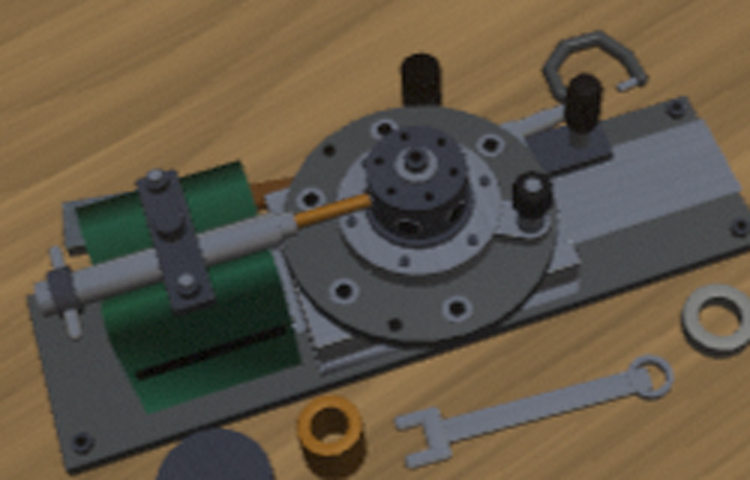

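View pics/side0z.png

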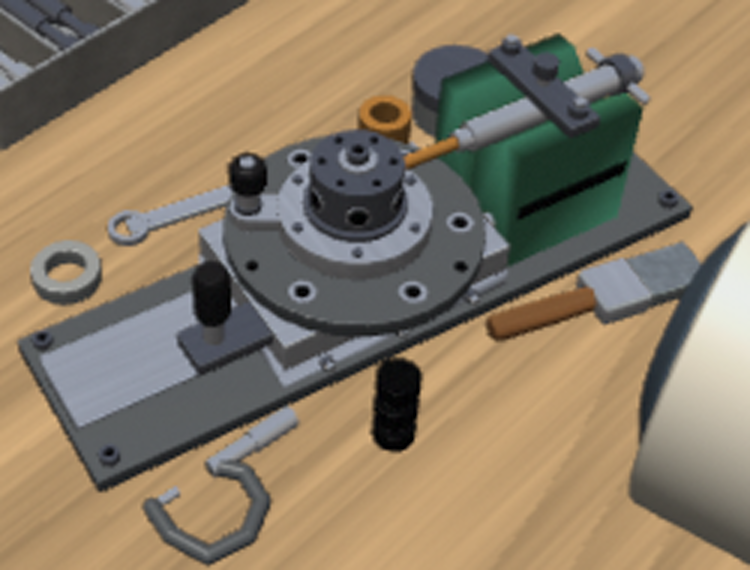

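```bash
cat >> h.py <<'E'
from scipy.spatial.transform import Rotation as Ro
def tool(s): return s['tool_pos'], Ro.from_rotvec(s['orientation']).as_matrix()
def go(s,X,yaw=None):
    """shift in cm (tool axes) to world X, spin (rad) to bring tool y (mod pi) to world yaw deg"""
    p,T=tool(s); d=T.T@(np.asarray(X)-p)*100
    sp=0
    if yaw is not None:
        a=np.radians(yaw); v=T.T@np.array([np.cos(a),np.sin(a),0])
        sp=np.arctan2(-v[0],v[1]); sp=(sp+np.pi/2)%np.pi-np.pi/2
    return d.round(2),round(float(sp),3)
E
python3 - <<'E'
from h import *
from workcell import r,camera_model
s=r.state(); p,T=tool(s); print(T.round(3))
m=camera_model('wrist'); c=-m['R'].T@m['t']; print('cam in tool',T.T@(c-p),'axis',T.T@m['R'][2])
for n in('scene','side'):
    P,d,K,R,t=load(f'pics/{n}0.npz')
    if n=='scene':
        print('screw',ray(228.5,171.5,.143,K,R,t),'bodytop',ray(229,172.5,.132,K,R,t))
    for nm,X in (('axis',(.551,-.0195,.143)),('grip',(.556,.112,.122)),('knob',(.6045,.0325,.1305)),('grip mid',(.556,.112,.1)),('next',(.622,-.039,.1305))): print(n,nm,proj(X,K,R,t).round(1))
print(go(s,(.556,.112,.245),-105.4))
E
```

```text
[[ 0.962  0.273 -0.   ]
 [ 0.273 -0.962  0.001]
 [ 0.    -0.001 -1.   ]]
cam in tool [ 0.06997433 -0.00114208 -0.12917554] axis [-0.27292045  0.00131565  0.96203571]
screw [ 0.55117715 -0.01796466  0.143     ] bodytop [ 0.54724332 -0.01463543  0.132     ]
scene axis [227.8 171.8]
scene grip [284.6 147.8]
scene knob [267.1 181.7]
scene grip mid [283.9 154.4]
scene next [241.  207.6]
side axis [288.1 180.8]
side grip [238.6 221.2]
side knob [250.9 184.9]
side grip mid [238.9 228.8]
side next [269.5 164.1]
(array([ 5.654e+01, -5.805e+01,  4.000e-02]), 0.546)
```

Request:
carry_out([
  {"tx": 2.8, "ty": -2.9, "tz": 0, "spin": 0.12, "grip": 60},
  {"tx": 5.6, "ty": -5.8, "tz": 0, "spin": 0.24, "grip": 60},
  {"tx": 8.4, "ty": -8.7, "tz": 0, "spin": 0.36, "grip": 60},
  {"tx": 11.3, "ty": -11.6, "tz": 0, "spin": 0.48, "grip": 60},
  {"tx": 14.1, "ty": -14.5, "tz": 0, "spin": 0.546, "grip": 60},
])

```text
t: 0.57
tool_pos: [0.2672, -0.4215, 0.2451]
orientation: [-3.111, 0.433, 0.0]
wrist_force: [0.6, -0.3, -0.1]
gripper_width: 0.604
```

Run:
```python
from h import *
from workcell import r
s=r.state(); print(s['t'],s['tool_pos'],s['q'],go(s,(.556,.112,.245),-105.4))
```

```text
0.5667 [ 0.26719927 -0.42146438  0.24511575] [-1.12554535e+00  3.17650932e-01  1.64939293e+00  1.00874285e-04
  1.17473945e+00  7.21828170e-01] (array([ 1.321e+01, -5.921e+01,  2.000e-02]), -0.008)
```

Request:
carry_out([
  {"tx": 0.9, "ty": -4.0},
  {"tx": 1.8, "ty": -8.0},
  {"tx": 2.7, "ty": -12.0},
  {"tx": 3.6, "ty": -16.0},
  {"tx": 4.5, "ty": -20.0},
])

```text
invalid input
```

Request:
carry_out([
  {"tx": 0.9, "ty": -4.0},
  {"tx": 1.8, "ty": -8.0},
  {"tx": 2.7, "ty": -12.0},
  {"tx": 3.6, "ty": -16.0},
  {"tx": 4.5, "ty": -20.0},
])

```text
invalid input
```

Run:
```python
from h import *
from workcell import r,snapshot,camera_model
s=r.state(); print(s['t'],s['tool_pos'],s['q'],go(s,(.556,.112,.245),-105.4))
m=camera_model('wrist'); p,d=snapshot('wrist')
np.savez("pics/w1.npz",p=p,d=d,K=m["intrinsics"],R=m["R"],t=m["t"])
cv2.imwrite("pics/w1.png",p[:,:,::-1])
```

```text
0.5667 [ 0.26719927 -0.42146438  0.24511575] [-1.12554535e+00  3.17650932e-01  1.64939293e+00  1.00874285e-04
  1.17473945e+00  7.21828170e-01] (array([ 1.321e+01, -5.921e+01,  2.000e-02]), -0.008)
```

View pics/w1.png

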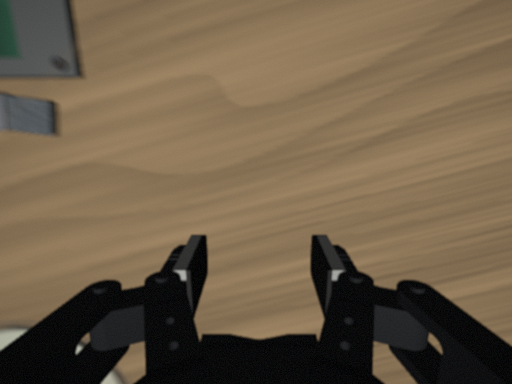

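Request:
carry_out([
  {"tx": 0.9, "ty": -4.0, "tz": 0, "spin": 0, "grip": 60},
  {"tx": 1.8, "ty": -8.0, "tz": 0, "spin": 0, "grip": 60},
  {"tx": 2.7, "ty": -12.0, "tz": 0, "spin": 0, "grip": 60},
  {"tx": 3.6, "ty": -16.0, "tz": 0, "spin": 0, "grip": 60},
  {"tx": 4.5, "ty": -20.0, "tz": 0, "spin": 0, "grip": 60},
])

```text
t: 1.03
tool_pos: [0.3637, -0.2406, 0.2453]
orientation: [3.113, -0.422, 0.0]
wrist_force: [1.6, -1.4, 0.1]
gripper_width: 0.604
```

Request:
carry_out([
  {"tx": 0.9, "ty": -4.0, "tz": 0, "spin": 0, "grip": 60},
  {"tx": 1.8, "ty": -8.0, "tz": 0, "spin": 0, "grip": 60},
  {"tx": 2.7, "ty": -12.0, "tz": 0, "spin": 0, "grip": 60},
  {"tx": 3.6, "ty": -16.0, "tz": 0, "spin": 0, "grip": 60},
  {"tx": 4.5, "ty": -20.0, "tz": 0, "spin": 0, "grip": 60},
])

```text
t: 1.45
tool_pos: [0.4605, -0.0595, 0.2454]
orientation: [3.113, -0.421, 0.0]
wrist_force: [1.7, -1.7, -0.2]
gripper_width: 0.598
```

Run:
```python
from h import *
from workcell import r,snapshot,camera_model
s=r.state(); print(s['t'],s['tool_pos'],s['q'],go(s,(.556,.112,.245),-105.4))
m=camera_model('wrist'); p,d=snapshot('wrist')
np.savez("pics/w2.npz",p=p,d=d,K=m["intrinsics"],R=m["R"],t=m["t"])
cv2.imwrite("pics/w2.png",p[:,:,::-1])
```

```text
1.45 [ 0.46045008 -0.05948761  0.24535167] [-2.57215825e-01  2.68487879e-01  1.72551697e+00  9.66202114e-06
  1.14742212e+00  1.58251671e+00] (array([  4.65, -19.07,   0.04]), -0.0)
```

View pics/w2.png

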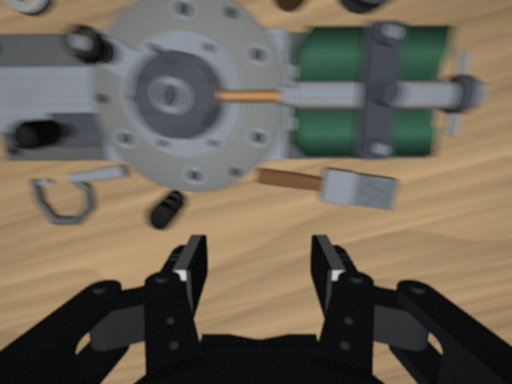

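Request:
carry_out([
  {"tx": 1.0, "ty": -4.0, "tz": 0, "spin": 0, "grip": 60},
  {"tx": 2.0, "ty": -8.0, "tz": 0, "spin": 0, "grip": 60},
  {"tx": 3.0, "ty": -12.0, "tz": 0, "spin": 0, "grip": 60},
  {"tx": 4.0, "ty": -15.5, "tz": 0, "spin": 0, "grip": 60},
  {"tx": 4.4, "ty": -18.0, "tz": 0, "spin": 0, "grip": 60},
])

```text
t: 1.92
tool_pos: [0.5517, 0.103, 0.2451]
orientation: [-3.113, 0.419, -0.001]
wrist_force: [-0.6, -1.0, 0.5]
gripper_width: 0.596
```

Request:
carry_out([
  {"tx": 0, "ty": 0, "tz": 0, "spin": 0, "grip": 60},
  {"tx": 0, "ty": 0, "tz": 0, "spin": 0, "grip": 60},
])

```text
t: 2.08
tool_pos: [0.5503, 0.1013, 0.2448]
orientation: [3.113, -0.418, -0.001]
wrist_force: [-0.1, -0.8, -0.9]
gripper_width: 0.6
```

Run:
```python
from h import *
from workcell import r,snapshot,camera_model
s=r.state(); print(s['t'],s['tool_pos'],s['q'],go(s,(.556,.112,.245),-105.4))
m=camera_model('wrist'); p,d=snapshot('wrist')
np.savez("pics/w3.npz",p=p,d=d,K=m["intrinsics"],R=m["R"],t=m["t"])
cv2.imwrite("pics/w3.png",p[:,:,::-1])
K,R,t=m["intrinsics"],m["R"],m["t"]
for nm,X in (('axis',(.551,-.0195,.143)),('grip',(.556,.112,.122)),('knob',(.6045,.0325,.1305))): print(nm,proj(X,K,R,t).round(1))
```

```text
2.0833 [0.55033219 0.1012526  0.24480908] [ 7.52760284e-02  4.02416758e-01  1.50922703e+00 -7.21394032e-05
  1.23062758e+00  1.91291571e+00] (array([ 0.26, -1.19, -0.02]), 0.002)
axis [413.9 157.5]
grip [245.9 188.6]
knob [328.4 105.4]
```

View pics/w3.png

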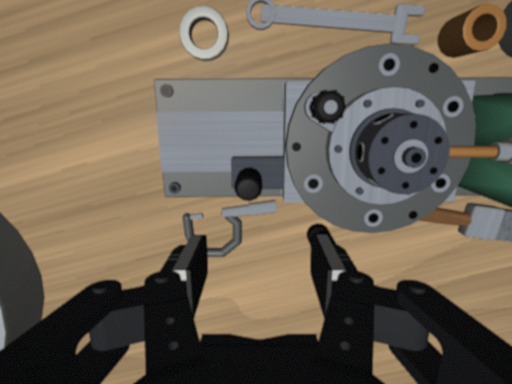

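Run:
```python
from h import *
P,d,K,R,t=load('pics/w3.npz')
a=np.clip(P[:,:,::-1].astype(float)*1.8,0,255).astype(np.uint8)
c1=cv2.resize(a[160:215,215:295],None,fx=6,fy=6,interpolation=cv2.INTER_CUBIC)
c2=cv2.resize(a[80:135,295:375],None,fx=6,fy=6,interpolation=cv2.INTER_CUBIC)
cv2.imwrite('pics/w3z.png',np.vstack([c1,c2])[:, :])
g=cv2.cvtColor(P,cv2.COLOR_RGB2GRAY)
w=cloud(d,K,R,t)
for nm,lo,hi,b in(('grip',.1185,.126,(225,270,165,205)),('knob',.127,.134,(300,350,85,125)),('screw',.139,.147,(395,435,135,175))):
    m=(w[...,2]>lo)&(w[...,2]<hi); q=np.zeros_like(m); q[b[2]:b[3],b[0]:b[1]]=1; m&=q
    ys,xs=np.nonzero(m); (cx,cy),rr=cv2.minEnclosingCircle(np.c_[xs,ys].astype(np.float32))
    print(nm,m.sum(),cx,cy,rr,xs.mean(),ys.mean(),np.median(w[m],0),ray(cx,cy,(lo+hi)/2-.0005,K,R,t))
print('axis',ray(413,156,.143,K,R,t)); print('grip',ray(247,187,.122,K,R,t)); print('knob',ray(327.5,105,.1305,K,R,t))
```

```text
grip 500 247.28260803222656 188.28260803222656 12.832928657531738 247.226 188.46 [0.5558978  0.11084763 0.12234917] [0.55592436 0.11080138 0.12175   ]
knob 853 329.0 107.0 18.027854919433594 328.6365767878077 106.79132473622509 [0.60351451 0.03261923 0.13083238] [0.60322324 0.03218813 0.13      ]
screw 383 413.5 157.0 11.672718048095703 413.6788511749347 157.25065274151436 [ 0.55143659 -0.01897669  0.14371373] [ 0.55133951 -0.01948468  0.1425    ]
axis [ 0.55234192 -0.01899528  0.143     ]
grip [0.55712848 0.11069907 0.122     ]
knob [0.60499039 0.03309876 0.1305    ]
```

View pics/w3z.png

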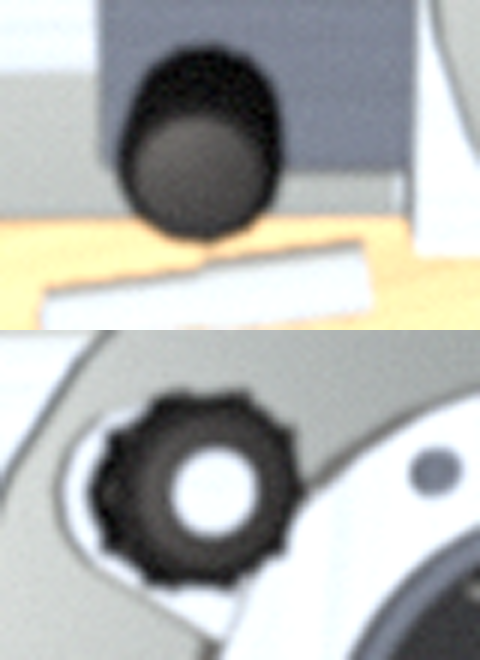

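Run:
```python
from h import *
from workcell import r
s=r.state(); print(go(s,(.5557,.111,.1),-105.3))
```

```text
(array([ 0.29, -1.2 , 14.49]), -0.001)
```

Request:
carry_out([
  {"tx": 0.3, "ty": -1.2, "tz": 2, "spin": 0, "grip": 60},
  {"tx": 0.3, "ty": -1.2, "tz": 5.5, "spin": 0, "grip": 60},
  {"tx": 0.3, "ty": -1.2, "tz": 9, "spin": 0, "grip": 60},
  {"tx": 0.3, "ty": -1.2, "tz": 12.5, "spin": 0, "grip": 60},
  {"tx": 0.3, "ty": -1.2, "tz": 14.5, "spin": 0, "grip": 60},
])

```text
t: 2.55
tool_pos: [0.5544, 0.1095, 0.0973]
orientation: [3.112, -0.423, -0.005]
wrist_force: [-0.2, 0.5, -0.1]
gripper_width: 0.602
```

Request:
carry_out([
  {"tx": 0, "ty": 0, "tz": 0, "spin": 0, "grip": 60},
])

```text
t: 2.63
tool_pos: [0.5536, 0.1095, 0.0967]
orientation: [3.111, -0.423, -0.01]
wrist_force: [-1.4, -0.7, -0.6]
gripper_width: 0.597
```

Run:
```python
from h import *
from workcell import r,snapshot
s=r.state(); print(s['tool_pos'],s['wrist_force'],go(s,(.5557,.111,.1),-105.3))
for n in('scene','wrist'):
    p,d=snapshot(n); cv2.imwrite(f'pics/{n}4.png',p[:,:,::-1])
```

```text
[0.55355507 0.10950729 0.09665915] [-1.4456801  -0.74317202 -0.5976115 ] (array([ 0.16, -0.2 , -0.34]), -0.003)
```

View pics/wrist4.png

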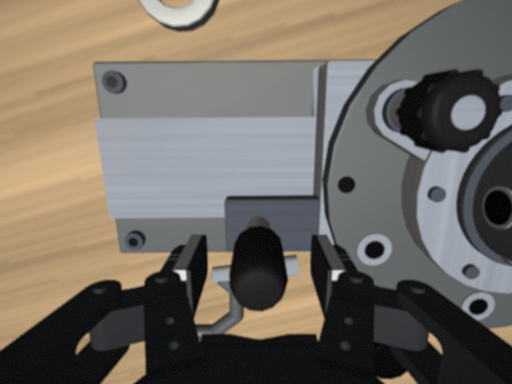

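Request:
carry_out([
  {"tx": 0.1, "ty": -0.2, "tz": -0.2, "spin": 0, "grip": 40},
  {"tx": 0.1, "ty": -0.2, "tz": -0.2, "spin": 0, "grip": 15},
  {"tx": 0.1, "ty": -0.2, "tz": -0.2, "spin": 0, "grip": 15},
  {"tx": 0.1, "ty": -0.2, "tz": -0.2, "spin": 0, "grip": 15},
], newtons=40)

```text
t: 3.07
tool_pos: [0.559, 0.1125, 0.1046]
orientation: [-3.113, 0.421, -0.006]
wrist_force: [-1.8, -2.6, 9.9]
gripper_width: 0.282
```

Request:
carry_out([
  {"tx": 0, "ty": 0, "tz": 0, "spin": 0, "grip": 15},
  {"tx": 0, "ty": 0, "tz": 0, "spin": 0, "grip": 15},
])

```text
t: 3.23
tool_pos: [0.5591, 0.1125, 0.1046]
orientation: [-3.113, 0.421, -0.006]
wrist_force: [-1.3, -3.2, 8.9]
gripper_width: 0.282
```

Request:
carry_out([
  {"tx": 0, "ty": -0.7, "tz": 0, "spin": 0, "grip": 15},
  {"tx": 0, "ty": -1.4, "tz": 0, "spin": 0, "grip": 15},
  {"tx": 0, "ty": -2.2, "tz": 0, "spin": 0, "grip": 15},
  {"tx": 0, "ty": -3.0, "tz": 0, "spin": 0, "grip": 15},
  {"tx": 0, "ty": -3.7, "tz": 0, "spin": 0, "grip": 15},
])

```text
t: 3.65
tool_pos: [0.5686, 0.1483, 0.1046]
orientation: [3.113, -0.421, 0.005]
wrist_force: [-2.9, -8.4, 9.6]
gripper_width: 0.282
```

Request:
carry_out([
  {"tx": 0, "ty": 0, "tz": 0, "spin": 0, "grip": 15},
  {"tx": 0, "ty": 0, "tz": 0, "spin": 0, "grip": 15},
])

```text
t: 3.82
tool_pos: [0.569, 0.1495, 0.1047]
orientation: [-3.111, 0.421, -0.006]
wrist_force: [-1.2, 8.4, 6.9]
gripper_width: 0.277
```

Run:
```python
from h import *
from workcell import r,snapshot,camera_model
s=r.state(); print(s['tool_pos'],s['wrist_force'])
for n in('scene','wrist'):
    m=camera_model(n);p,d=snapshot(n); cv2.imwrite(f'pics/{n}5.png',p[:,:,::-1])
    np.savez(f"pics/{n}5.npz",p=p,d=d,K=m["intrinsics"],R=m["R"],t=m["t"])
```

```text
[0.56899008 0.14947987 0.10465153] [-1.23789684  8.41276406  6.9156105 ]
```

View pics/scene5.png

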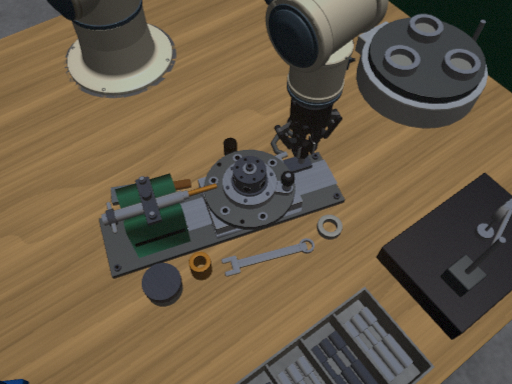

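View pics/wrist5.png

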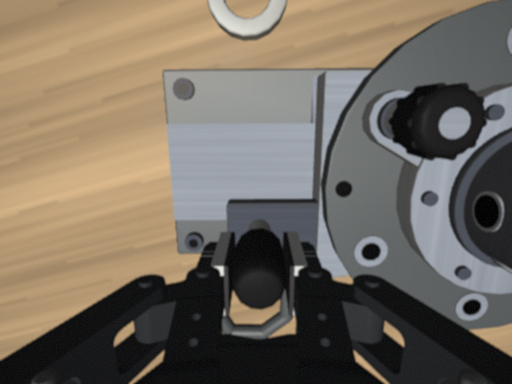

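Request:
carry_out([
  {"tx": 0, "ty": 0, "tz": 0, "spin": 0, "grip": 60},
  {"tx": 0, "ty": 0, "tz": 0, "spin": 0, "grip": 60},
  {"tx": 0, "ty": 0, "tz": -2, "spin": 0, "grip": 60},
  {"tx": 0, "ty": 0, "tz": -6, "spin": 0, "grip": 60},
  {"tx": 0, "ty": 0, "tz": -10, "spin": 0, "grip": 60},
])

```text
t: 4.33
tool_pos: [0.5668, 0.1481, 0.2033]
orientation: [3.112, -0.422, -0.003]
wrist_force: [1.4, 0.2, 0.9]
gripper_width: 0.598
```

Run:
```python
from h import *
from workcell import r
s=r.state(); print(s['tool_pos'],s['wrist_force'],s['gripper_width'],go(s,(.6135,.0694,.21),-75.3))
```

```text
[0.56684887 0.14806617 0.20330827] [1.3805904  0.15036796 0.88628575] 0.5979711248774422 (array([ 6.59,  6.34, -0.68]), -0.526)
```

Request:
carry_out([
  {"tx": 2.2, "ty": 2.1, "tz": -0.7, "spin": -0.12, "grip": 60},
  {"tx": 4.4, "ty": 4.2, "tz": -0.7, "spin": -0.24, "grip": 60},
  {"tx": 6.6, "ty": 6.3, "tz": -0.7, "spin": -0.36, "grip": 60},
  {"tx": 6.6, "ty": 6.3, "tz": -0.7, "spin": -0.48, "grip": 60},
  {"tx": 6.6, "ty": 6.3, "tz": -0.7, "spin": -0.526, "grip": 60},
])

```text
t: 4.75
tool_pos: [0.6154, 0.0683, 0.21]
orientation: [3.114, 0.41, 0.002]
wrist_force: [-0.4, 0.7, 0.3]
gripper_width: 0.595
```

Request:
carry_out([
  {"tx": 0, "ty": 0, "tz": 0, "spin": 0, "grip": 60},
  {"tx": 0, "ty": 0, "tz": 0, "spin": 0, "grip": 60},
])

```text
t: 4.92
tool_pos: [0.6145, 0.07, 0.2098]
orientation: [3.116, 0.399, 0.001]
wrist_force: [0.2, -0.4, -0.0]
gripper_width: 0.6
```

Run:
```python
from h import *
from workcell import r,snapshot,camera_model
s=r.state(); print(s['t'],s['tool_pos'],go(s,(.6135,.0694,.21),-75.3))
for n in('scene','wrist'):
    m=camera_model(n);p,d=snapshot(n); cv2.imwrite(f'pics/{n}6.png',p[:,:,::-1])
    K,R,t=m["intrinsics"],m["R"],m["t"]
    np.savez(f"pics/{n}6.npz",p=p,d=d,K=K,R=R,t=t)
    w=cloud(d,K,R,t)
    for nm,lo,hi,X in(('grip',.1185,.126,(.5657,.148)),('knob',.127,.134,(.6135,.0694)),('screw',.139,.147,(.5613,.0177))):
        m=(w[...,2]>lo)&(w[...,2]<hi)&(np.hypot(w[...,0]-X[0],w[...,1]-X[1])<.025)
        if m.sum()<5: continue
        ys,xs=np.nonzero(m); (cx,cy),rr=cv2.minEnclosingCircle(np.c_[xs,ys].astype(np.float32))
        print(n,nm,m.sum(),cx,cy,rr,np.median(w[m],0).round(4),ray(cx,cy,(lo+hi)/2-.0005,K,R,t).round(4))
```

```text
4.9167 [0.61453106 0.06997264 0.20977125] (array([-0.11,  0.03, -0.02]), -0.002)
scene grip 14 307.0 143.0 3.1623775959014893 [0.5752 0.1574 0.1205] [0.572  0.1561 0.1218]
scene knob 108 287.9545593261719 176.13636779785156 6.3262763023376465 [0.6166 0.0725 0.1298] [0.6168 0.0725 0.13  ]
scene screw 50 249.5 166.5 3.8079864978790283 [0.5638 0.0209 0.1422] [0.5641 0.0208 0.1425]
wrist grip 603 142.43775939941406 236.10165405273438 14.59002685546875 [0.5675 0.1505 0.1222] [0.5677 0.1505 0.1218]
wrist knob 899 256.9763488769531 207.32965087890625 18.173702239990234 [0.6154 0.0724 0.1308] [0.6147 0.0724 0.13  ]
wrist screw 356 307.5 295.5 11.510964393615723 [0.5626 0.0212 0.1437] [0.5623 0.0205 0.1425]
```

View pics/wrist6.png

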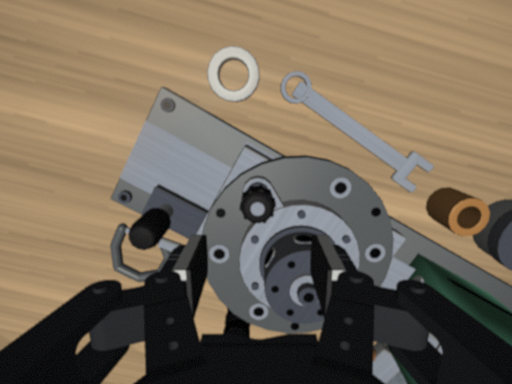

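Run:
```python
from h import *
from workcell import r,snapshot,camera_model
s=r.state(); print(s['t'],s['tool_pos'],go(s,(.6150,.0724,.1135),-75.3))
```

```text
5.0167 [0.61443164 0.0702798  0.2096251 ] (array([ 0.11, -0.19,  9.61]), -0.001)
```

Request:
carry_out([
  {"tx": 0.1, "ty": -0.2, "tz": 2.5, "spin": 0, "grip": 60},
  {"tx": 0.1, "ty": -0.2, "tz": 5, "spin": 0, "grip": 60},
  {"tx": 0.1, "ty": -0.2, "tz": 7.5, "spin": 0, "grip": 60},
  {"tx": 0.1, "ty": -0.2, "tz": 9.6, "spin": 0, "grip": 60},
  {"tx": 0.1, "ty": -0.2, "tz": 9.6, "spin": 0, "grip": 60},
])

```text
t: 5.43
tool_pos: [0.6127, 0.0725, 0.1097]
orientation: [-3.115, -0.401, 0.009]
wrist_force: [-1.2, -0.5, -0.3]
gripper_width: 0.598
```

Request:
carry_out([
  {"tx": 0, "ty": 0, "tz": 0, "spin": 0, "grip": 60},
])

```text
t: 5.52
tool_pos: [0.6145, 0.0725, 0.113]
orientation: [-3.116, -0.401, 0.003]
wrist_force: [0.7, 0.2, -0.2]
gripper_width: 0.6
```

Run:
```python
from h import *
from workcell import r,snapshot,camera_model
s=r.state(); print(s['t'],s['tool_pos'],s['wrist_force'],go(s,(.6150,.0724,.1135),-75.3))
for n in('wrist',):
    p,d=snapshot(n); cv2.imwrite(f'pics/{n}7.png',p[:,:,::-1])
```

```text
5.5167 [0.6145079  0.07252693 0.11303689] [ 0.66162545  0.24835378 -0.19239757] (array([ 0.04,  0.02, -0.05]), -0.0)
```

View pics/wrist7.png

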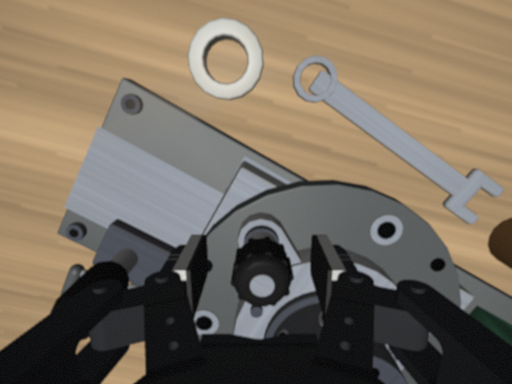

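Request:
carry_out([
  {"tx": 0, "ty": 0, "tz": 0, "spin": 0, "grip": 40},
  {"tx": 0, "ty": 0, "tz": 0, "spin": 0, "grip": 15},
  {"tx": 0, "ty": 0, "tz": 0, "spin": 0, "grip": 15},
  {"tx": 0, "ty": 0, "tz": 0, "spin": 0, "grip": 15},
  {"tx": 0, "ty": 0, "tz": 0, "spin": 0, "grip": 15},
], newtons=60)

```text
t: 5.98
tool_pos: [0.6157, 0.0722, 0.115]
orientation: [3.115, 0.402, 0.004]
wrist_force: [-2.6, -1.5, 10.8]
gripper_width: 0.273
```

Request:
carry_out([
  {"tx": 0, "ty": 0, "tz": -0.4, "spin": 0, "grip": 15},
  {"tx": 0, "ty": 0, "tz": -0.8, "spin": 0, "grip": 15},
  {"tx": 0, "ty": 0, "tz": -1.2, "spin": 0, "grip": 15},
  {"tx": 0, "ty": 0, "tz": -1.2, "spin": 0, "grip": 15},
])

```text
t: 6.32
tool_pos: [0.6152, 0.0723, 0.1261]
orientation: [-3.116, -0.402, -0.001]
wrist_force: [2.3, 1.2, -10.6]
gripper_width: 0.273
```

Run:
```python
from h import *
from workcell import r,snapshot,camera_model
s=r.state(); print(s['t'],s['tool_pos'],s['wrist_force'])
for n in('scene','side'):
    m=camera_model(n);p,d=snapshot(n); K,R,t=m["intrinsics"],m["R"],m["t"]
    u,v=proj((.615,.0724,.12),K,R,t).astype(int)
    cv2.imwrite(f'pics/{n}8.png',cv2.resize(p[v-50:v+50,u-65:u+65,::-1],None,fx=5,fy=5,interpolation=cv2.INTER_CUBIC))
```

```text
6.3167 [0.61516894 0.07234019 0.12606362] [  2.32529496   1.17510562 -10.56969708]
```

View pics/side8.png

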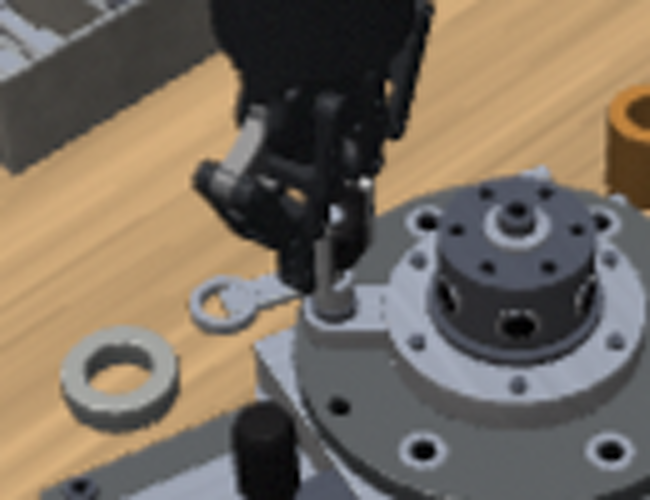

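View pics/scene8.png

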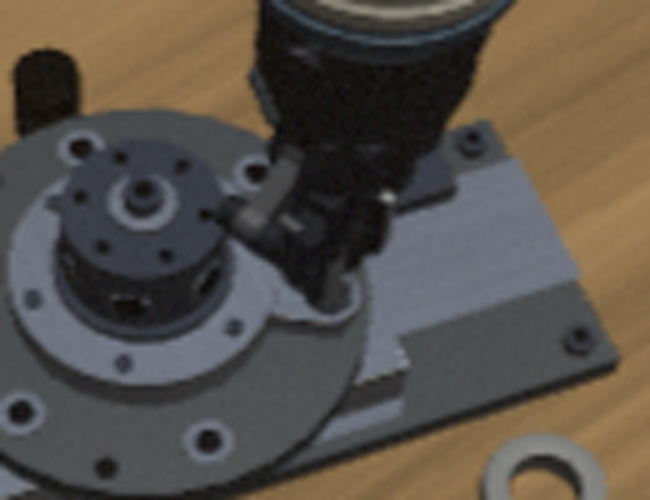

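Run:
```python
from h import *
from workcell import r
s=r.state(); p,T=tool(s); a0=np.radians(44.7)
for k in range(1,13):
    a=a0-np.radians(5*k); print(k,(T.T@(7.4*np.array([np.cos(a)-np.cos(a0),np.sin(a)-np.sin(a0),0]))).round(2))
```

```text
1 [0.3  0.57 0.  ]
2 [0.54 1.17 0.  ]
3 [0.74 1.78 0.  ]
4 [0.88 2.42 0.  ]
5 [0.96 3.06 0.  ]
6 [0.99 3.7  0.  ]
7 [0.96 4.35 0.  ]
8 [0.88 4.99 0.  ]
9 [0.74 5.62 0.  ]
10 [ 0.54  6.23 -0.  ]
11 [ 0.3   6.83 -0.  ]
12 [-0.   7.4 -0. ]
```

Request:
carry_out([
  {"tx": 0.3, "ty": 0.57, "tz": 0, "spin": 0, "grip": 15},
  {"tx": 0.54, "ty": 1.17, "tz": 0, "spin": 0, "grip": 15},
  {"tx": 0.74, "ty": 1.78, "tz": 0, "spin": 0, "grip": 15},
  {"tx": 0.88, "ty": 2.42, "tz": 0, "spin": 0, "grip": 15},
])

```text
t: 6.75
tool_pos: [0.63, 0.0513, 0.125]
orientation: [-3.115, -0.402, -0.0]
wrist_force: [3.8, 4.3, -9.7]
gripper_width: 0.275
```

Run:
```python
from h import *
from workcell import r
s=r.state(); p,T=tool(s); print(p,s['wrist_force'],s['gripper_width']); q=p[:2]-np.array([.5625,.0208]); print(np.hypot(*q),np.degrees(np.arctan2(q[1],q[0])))
```

```text
[0.62997599 0.05131458 0.12497349] [ 3.77429997  4.27528383 -9.71047643] 0.2750360806616579
0.07405503921666064 24.333844398424144
```

Request:
carry_out([
  {"tx": 0.08, "ty": 0.64, "tz": -0.05, "spin": 0, "grip": 15},
  {"tx": 0.11, "ty": 1.28, "tz": -0.05, "spin": 0, "grip": 15},
  {"tx": 0.08, "ty": 1.93, "tz": -0.05, "spin": 0, "grip": 15},
  {"tx": 0, "ty": 2.57, "tz": -0.05, "spin": 0, "grip": 15},
])

```text
t: 7.08
tool_pos: [0.6369, 0.0262, 0.1256]
orientation: [-3.115, -0.402, -0.002]
wrist_force: [5.0, 2.1, -10.4]
gripper_width: 0.272
```

Request:
carry_out([
  {"tx": -0.14, "ty": 0.63, "tz": 0, "spin": 0, "grip": 15},
  {"tx": -0.34, "ty": 1.24, "tz": 0, "spin": 0, "grip": 15},
  {"tx": -0.58, "ty": 1.84, "tz": 0, "spin": 0, "grip": 15},
  {"tx": -0.88, "ty": 2.41, "tz": 0, "spin": 0, "grip": 15},
])

```text
t: 7.42
tool_pos: [0.6346, 0.0003, 0.1256]
orientation: [3.116, 0.402, 0.002]
wrist_force: [6.6, 1.0, -10.1]
gripper_width: 0.272
```

Request:
carry_out([
  {"tx": 0, "ty": 0, "tz": 0, "spin": 0, "grip": 15},
  {"tx": 0, "ty": 0, "tz": 0, "spin": 0, "grip": 15},
])

```text
t: 7.58
tool_pos: [0.6344, -0.0002, 0.1256]
orientation: [3.115, 0.401, 0.002]
wrist_force: [5.7, -2.3, -9.7]
gripper_width: 0.273
```

Run:
```python
from h import *
from workcell import r,snapshot,camera_model
s=r.state(); p,T=tool(s); print(p,s['wrist_force'],s['gripper_width']); q=p[:2]-np.array([.5625,.0208]); print(np.hypot(*q),np.degrees(np.arctan2(q[1],q[0])))
for n in('scene','wrist'):
    m=camera_model(n);P,d=snapshot(n); K,R,t=m["intrinsics"],m["R"],m["t"]
    np.savez(f"pics/{n}9.npz",p=P,d=d,K=K,R=R,t=t)
    u,v=proj((.58,.02,.12),K,R,t).astype(int)
    cv2.imwrite(f'pics/{n}9.png',P[:,:,::-1] if n=='wrist' else cv2.resize(P[v-60:v+60,u-75:u+75,::-1],None,fx=5,fy=5,interpolation=cv2.INTER_CUBIC))
```

```text
[ 6.34414439e-01 -1.97891376e-04  1.25646277e-01] [ 5.73560756 -2.2958202  -9.66226279] 0.2725264563066768
0.07491727407704887 -16.276978671890532
```

View pics/scene9.png

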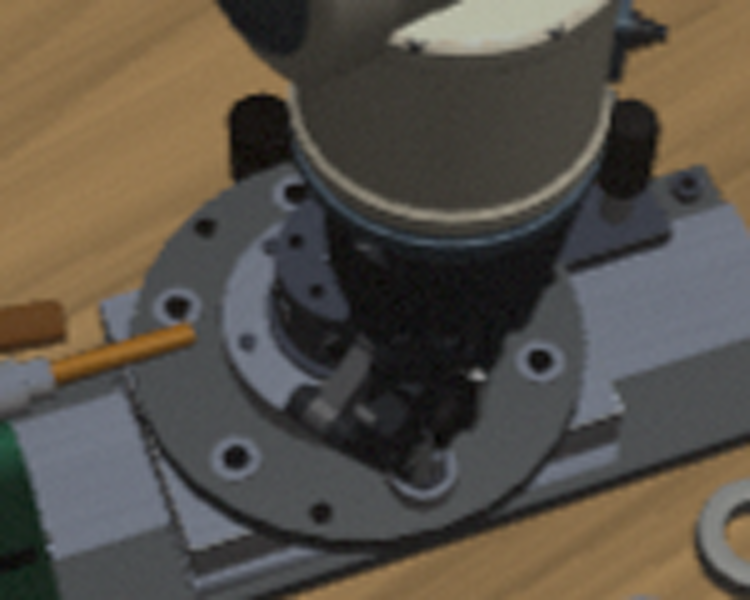

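View pics/wrist9.png

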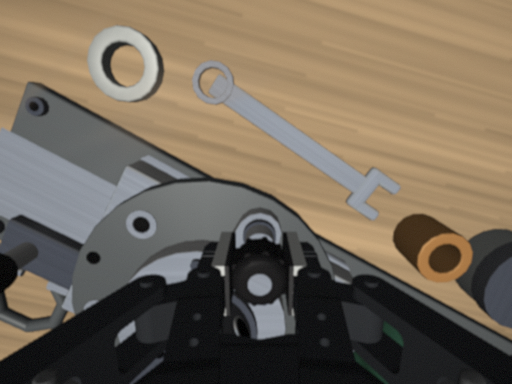

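Request:
carry_out([
  {"tx": 0, "ty": 0, "tz": 0.3, "spin": 0, "grip": 15},
  {"tx": 0, "ty": 0, "tz": 0.6, "spin": 0, "grip": 15},
  {"tx": 0, "ty": 0, "tz": 0.9, "spin": 0, "grip": 15},
  {"tx": 0, "ty": 0, "tz": 0.9, "spin": 0, "grip": 15},
])

```text
t: 8.02
tool_pos: [0.6345, 0.0001, 0.1164]
orientation: [3.115, 0.402, 0.002]
wrist_force: [6.1, -2.4, -7.4]
gripper_width: 0.271
```

Run:
```python
from workcell import r
s=r.state(); print(s['tool_pos'],s['wrist_force'],s['gripper_width'])
```

```text
[6.34547238e-01 1.48288948e-04 1.16392928e-01] [ 6.09268098 -2.43335991 -7.39194305] 0.27100988091851075
```

Request:
carry_out([
  {"tx": 0, "ty": 0, "tz": 0.12, "spin": 0, "grip": 15},
  {"tx": 0, "ty": 0, "tz": 0.12, "spin": 0, "grip": 40},
  {"tx": 0, "ty": 0, "tz": 0.12, "spin": 0, "grip": 60},
  {"tx": 0, "ty": 0, "tz": 0.12, "spin": 0, "grip": 60},
  {"tx": 0, "ty": 0, "tz": 0.12, "spin": 0, "grip": 60},
])

```text
t: 8.43
tool_pos: [0.6338, 0.0007, 0.1158]
orientation: [-3.116, -0.402, -0.0]
wrist_force: [-0.8, -0.3, 0.0]
gripper_width: 0.602
```

Request:
carry_out([
  {"tx": 0, "ty": 0, "tz": -3, "spin": 0, "grip": 60},
  {"tx": 0, "ty": 0, "tz": -6, "spin": 0, "grip": 60},
  {"tx": 0, "ty": 0, "tz": -9, "spin": 0, "grip": 60},
  {"tx": 0, "ty": 0, "tz": -9, "spin": 0, "grip": 60},
  {"tx": 0, "ty": 0, "tz": -9, "spin": 0, "grip": 60},
])

```text
t: 8.85
tool_pos: [0.6346, 0.0007, 0.2075]
orientation: [3.115, 0.402, 0.005]
wrist_force: [0.4, -0.3, -0.3]
gripper_width: 0.598
```

Run:
```python
from h import *
from workcell import r,snapshot,camera_model
s=r.state(); print(s['t'],s['tool_pos'],s['wrist_force'])
for n in('scene','side','wrist'):
    m=camera_model(n);p,d=snapshot(n); K,R,t=m["intrinsics"],m["R"],m["t"]
    cv2.imwrite(f'pics/{n}10.png',p[:,:,::-1]); np.savez(f"pics/{n}10.npz",p=p,d=d,K=K,R=R,t=t)
    w=cloud(d,K,R,t)
    for nm,lo,hi,X in(('grip',.1185,.126,(.5675,.1505)),('knob',.12,.15,(.6335,.001)),('screw',.139,.147,(.5625,.0208))):
        m=(w[...,2]>lo)&(w[...,2]<hi)&(np.hypot(w[...,0]-X[0],w[...,1]-X[1])<.022)
        if m.sum()<5: continue
        ys,xs=np.nonzero(m); (cx,cy),rr=cv2.minEnclosingCircle(np.c_[xs,ys].astype(np.float32))
        print(n,nm,m.sum(),cx,cy,rr,np.median(w[m],0).round(4),np.percentile(w[m][:,2],[50,80,95]).round(4))
```

```text
8.85 [0.63460735 0.00067577 0.2074924 ] [ 0.40254539 -0.26042956 -0.29393697]
scene grip 77 304.0 143.0 5.099119663238525 [0.5684 0.1511 0.1212] [0.1212 0.1228 0.124 ]
scene knob 154 263.3333435058594 202.77777099609375 7.222322940826416 [0.6367 0.0009 0.1288] [0.1288 0.1305 0.1316]
side grip 102 220.0 230.5 6.18475866317749 [0.5635 0.1524 0.1235] [0.1235 0.1245 0.1253]
side knob 120 252.65533447265625 172.5970916748047 6.542680740356445 [0.6283 0.0033 0.1311] [0.1311 0.1337 0.1348]
side screw 49 271.0 189.5 6.18475866317749 [0.5586 0.0217 0.1445] [0.1445 0.1458 0.1465]
wrist grip 652 45.4793815612793 239.1597900390625 15.62943172454834 [0.5675 0.1497 0.1221] [0.1221 0.1228 0.1233]
wrist knob 1031 260.0 208.5 19.241981506347656 [0.6351 0.0011 0.1306] [0.1306 0.1315 0.1322]
wrist screw 375 208.90956115722656 299.5887451171875 11.589180946350098 [0.5632 0.0196 0.1435] [0.1435 0.1442 0.1445]
```

View pics/wrist10.png

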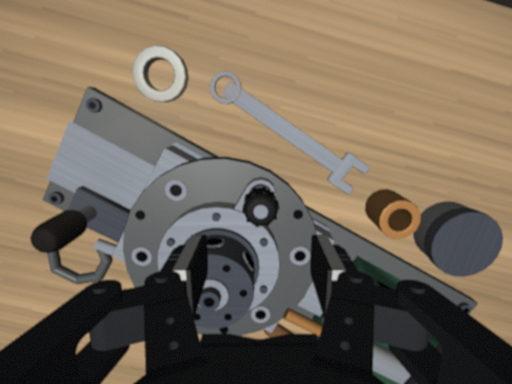

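View pics/side10.png

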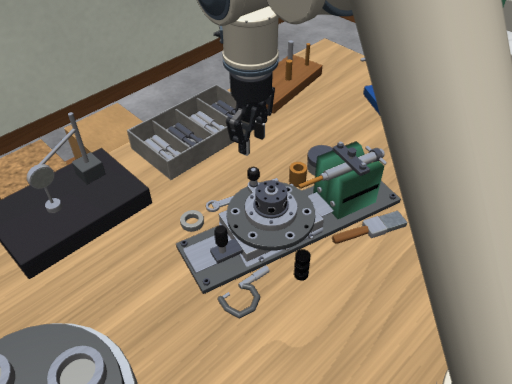

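Run:
```python
from h import *
from workcell import r
s=r.state(); print(go(s,(.5675,.1503,.2075),-105.3), go(s,(.5675,.1503,.102),-105.3))
```

```text
(array([ -2.55, -16.13,  -0.28]), 0.524) (array([ -2.53, -16.12,  10.27]), 0.524)
```

Request:
carry_out([
  {"tx": -0.6, "ty": -3.8, "tz": 0, "spin": 0.12, "grip": 60},
  {"tx": -1.2, "ty": -7.6, "tz": 0, "spin": 0.24, "grip": 60},
  {"tx": -1.8, "ty": -11.4, "tz": 0, "spin": 0.36, "grip": 60},
  {"tx": -2.4, "ty": -15.0, "tz": 0, "spin": 0.48, "grip": 60},
  {"tx": -2.5, "ty": -16.1, "tz": 0, "spin": 0.524, "grip": 60},
])

```text
t: 9.42
tool_pos: [0.5658, 0.1535, 0.2043]
orientation: [3.112, -0.427, -0.005]
wrist_force: [0.1, 0.7, 0.2]
gripper_width: 0.6
```

Request:
carry_out([
  {"tx": 0, "ty": 0, "tz": 0, "spin": 0, "grip": 60},
  {"tx": 0, "ty": 0, "tz": 0, "spin": 0, "grip": 60},
])

```text
t: 9.58
tool_pos: [0.5681, 0.1505, 0.2047]
orientation: [3.114, -0.414, -0.002]
wrist_force: [0.5, -0.6, 0.3]
gripper_width: 0.599
```

Run:
```python
from h import *
from workcell import r
s=r.state(); print(s['tool_pos'],go(s,(.5675,.1503,.102),-105.3))
```

```text
[0.56814793 0.15046516 0.20468886] (array([-0.04,  0.02, 10.27]), 0.003)
```

Request:
carry_out([
  {"tx": 0, "ty": 0, "tz": 3, "spin": 0, "grip": 60},
  {"tx": 0, "ty": 0, "tz": 6, "spin": 0, "grip": 60},
  {"tx": 0, "ty": 0, "tz": 9, "spin": 0, "grip": 60},
  {"tx": 0, "ty": 0, "tz": 10.3, "spin": 0, "grip": 60},
  {"tx": 0, "ty": 0, "tz": 10.3, "spin": 0, "grip": 60},
])

```text
t: 10.0
tool_pos: [0.5672, 0.1484, 0.099]
orientation: [3.112, -0.418, -0.009]
wrist_force: [-0.2, -0.4, -0.8]
gripper_width: 0.602
```

Request:
carry_out([
  {"tx": 0, "ty": 0, "tz": 0, "spin": 0, "grip": 60},
  {"tx": 0, "ty": 0, "tz": 0, "spin": 0, "grip": 15},
  {"tx": 0, "ty": 0, "tz": 0, "spin": 0, "grip": 15},
  {"tx": 0, "ty": 0, "tz": 0, "spin": 0, "grip": 15},
  {"tx": 0, "ty": 0, "tz": 0, "spin": 0, "grip": 15},
], newtons=40)

```text
t: 10.42
tool_pos: [0.5696, 0.1498, 0.104]
orientation: [-3.113, 0.418, -0.004]
wrist_force: [-0.9, -4.2, 8.3]
gripper_width: 0.281
```

Request:
carry_out([
  {"tx": 0, "ty": 0.6, "tz": 0, "spin": 0, "grip": 15},
  {"tx": 0, "ty": 1.2, "tz": 0, "spin": 0, "grip": 15},
  {"tx": 0, "ty": 1.8, "tz": 0, "spin": 0, "grip": 15},
  {"tx": 0, "ty": 2.3, "tz": 0, "spin": 0, "grip": 15},
  {"tx": 0, "ty": 2.7, "tz": 0, "spin": 0, "grip": 15},
])

```text
t: 10.83
tool_pos: [0.5628, 0.1244, 0.104]
orientation: [-3.112, 0.418, -0.005]
wrist_force: [2.5, 6.9, 4.3]
gripper_width: 0.28
```

Request:
carry_out([
  {"tx": 0, "ty": 0.3, "tz": 0, "spin": 0, "grip": 15},
  {"tx": 0, "ty": 0.6, "tz": 0, "spin": 0, "grip": 15},
  {"tx": 0, "ty": 0.9, "tz": 0, "spin": 0, "grip": 15},
  {"tx": 0, "ty": 1.1, "tz": 0, "spin": 0, "grip": 15},
])

```text
t: 11.17
tool_pos: [0.56, 0.1139, 0.104]
orientation: [-3.112, 0.418, -0.005]
wrist_force: [2.2, 6.8, 5.0]
gripper_width: 0.282
```

Run:
```python
from h import *
from workcell import r,snapshot,camera_model
s=r.state(); p,T=tool(s); print(s['t'],p,s['wrist_force'],T.T@s['wrist_force'],'along',(p[:2]-np.array([.5690,.1495]))@np.array([np.cos(np.radians(-105.3)),np.sin(np.radians(-105.3))]))
for n in('scene','side','wrist'):
    m=camera_model(n);p,d=snapshot(n); K,R,t=m["intrinsics"],m["R"],m["t"]
    cv2.imwrite(f'pics/{n}11.png',p[:,:,::-1]); np.savez(f"pics/{n}11.npz",p=p,d=d,K=K,R=R,t=t)
```

```text
11.1667 [0.55998532 0.11386915 0.10402206] [2.17568595 6.83019472 5.04268901] [ 0.31218436 -7.17214011 -5.02760667] along 0.03674673084994896
```

View pics/scene11.png

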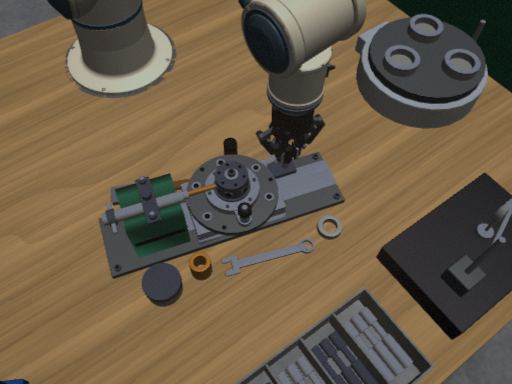

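Request:
carry_out([
  {"tx": 0, "ty": 0.2, "tz": 0, "spin": 0, "grip": 15},
  {"tx": 0, "ty": 0.4, "tz": 0, "spin": 0, "grip": 15},
  {"tx": 0, "ty": 0.4, "tz": 0, "spin": 0, "grip": 15},
])

```text
t: 11.57
tool_pos: [0.5589, 0.1098, 0.104]
orientation: [-3.112, 0.418, -0.005]
wrist_force: [1.8, 1.5, 5.1]
gripper_width: 0.279
```

Request:
carry_out([
  {"tx": 0, "ty": 0.15, "tz": 0, "spin": 0, "grip": 15},
  {"tx": 0, "ty": 0.3, "tz": 0, "spin": 0, "grip": 15},
])

```text
t: 11.73
tool_pos: [0.5582, 0.1074, 0.104]
orientation: [-3.112, 0.418, -0.005]
wrist_force: [1.8, 6.4, 5.3]
gripper_width: 0.279
```

Request:
carry_out([
  {"tx": 0, "ty": 0.15, "tz": 0, "spin": 0, "grip": 15},
  {"tx": 0, "ty": 0.3, "tz": 0, "spin": 0, "grip": 15},
])

```text
t: 11.9
tool_pos: [0.5574, 0.1044, 0.104]
orientation: [-3.112, 0.418, -0.005]
wrist_force: [3.0, 7.0, 5.4]
gripper_width: 0.28
```

Run:
```python
from h import *
from workcell import r
s=r.state(); p,T=tool(s); print(s['t'],p,s['wrist_force'],'along',(p[:2]-np.array([.5690,.1495]))@np.array([np.cos(np.radians(-105.3)),np.sin(np.radians(-105.3))]))
```

```text
11.9 [0.55742532 0.10443633 0.10401729] [2.98784006 7.02771309 5.3536565 ] along 0.046520738999401255
```

Request:
carry_out([
  {"tx": 0, "ty": 0.1, "tz": 0, "spin": 0, "grip": 15},
  {"tx": 0, "ty": 0.2, "tz": 0, "spin": 0, "grip": 15},
])

```text
t: 12.07
tool_pos: [0.5572, 0.1034, 0.1041]
orientation: [-3.11, 0.419, -0.006]
wrist_force: [5.3, 26.5, 1.0]
gripper_width: 0.279
```

Request:
carry_out([
  {"tx": 0, "ty": 0.1, "tz": 0, "spin": 0, "grip": 15},
  {"tx": 0, "ty": 0.2, "tz": 0, "spin": 0, "grip": 15},
])

```text
t: 12.23
tool_pos: [0.5572, 0.1032, 0.1041]
orientation: [-3.107, 0.419, -0.007]
wrist_force: [9.2, 46.6, -2.8]
gripper_width: 0.28
```

Request:
carry_out([
  {"tx": 0, "ty": -0.3, "tz": 0, "spin": 0, "grip": 15},
  {"tx": 0, "ty": -0.35, "tz": 0, "spin": 0, "grip": 15},
])

```text
t: 12.4
tool_pos: [0.5573, 0.1039, 0.104]
orientation: [-3.113, 0.417, -0.005]
wrist_force: [1.8, 0.5, 6.4]
gripper_width: 0.279
```

Request:
carry_out([
  {"tx": 0, "ty": 0.1, "tz": 0, "spin": 0, "grip": 15},
  {"tx": 0, "ty": 0.15, "tz": 0, "spin": 0, "grip": 15},
  {"tx": 0, "ty": 0.15, "tz": 0, "spin": 0, "grip": 15},
])

```text
t: 12.65
tool_pos: [0.5572, 0.1035, 0.1041]
orientation: [-3.11, 0.418, -0.006]
wrist_force: [3.9, 16.6, 3.9]
gripper_width: 0.28
```

Request:
carry_out([
  {"tx": 0, "ty": 0, "tz": 0, "spin": 0, "grip": 60},
  {"tx": 0, "ty": 0, "tz": 0, "spin": 0, "grip": 60},
  {"tx": 0, "ty": 0, "tz": 0, "spin": 0, "grip": 60},
  {"tx": 0, "ty": 0, "tz": -3, "spin": 0, "grip": 60},
  {"tx": 0, "ty": 0, "tz": -7, "spin": 0, "grip": 60},
])

```text
t: 13.07
tool_pos: [0.5536, 0.1015, 0.171]
orientation: [3.112, -0.418, -0.009]
wrist_force: [0.9, -0.1, -0.1]
gripper_width: 0.597
```

Request:
carry_out([
  {"tx": 0, "ty": -1, "tz": -4, "spin": 0, "grip": 60},
  {"tx": 0, "ty": -4, "tz": -6, "spin": 0, "grip": 60},
  {"tx": 0, "ty": -5, "tz": -6, "spin": 0, "grip": 60},
  {"tx": 0, "ty": -5, "tz": -6, "spin": 0, "grip": 60},
  {"tx": 0, "ty": -5, "tz": -6, "spin": 0, "grip": 60},
])

```text
t: 13.48
tool_pos: [0.5682, 0.1501, 0.232]
orientation: [3.113, -0.417, -0.001]
wrist_force: [-0.3, -0.6, 0.5]
gripper_width: 0.597
```

Run:
```python
from h import *
from workcell import r,snapshot,camera_model
s=r.state(); print(s['t'],s['tool_pos'],s['wrist_force'])
ux=np.array([np.cos(np.radians(-105.3)),np.sin(np.radians(-105.3))])
for n in('scene','side','wrist'):
    m=camera_model(n);p,d=snapshot(n); K,R,t=m["intrinsics"],m["R"],m["t"]
    cv2.imwrite(f'pics/{n}12.png',p[:,:,::-1]); np.savez(f"pics/{n}12.npz",p=p,d=d,K=K,R=R,t=t)
    w=cloud(d,K,R,t)
    ax=np.array([.5497,-.0253])
    for nm,lo,hi,X in(('grip',.1185,.126,ax+(.005,.130)),('knob',.12,.15,ax+(.0713,-.0196)),('screw',.139,.147,ax)):
        m=(w[...,2]>lo)&(w[...,2]<hi)&(np.hypot(w[...,0]-X[0],w[...,1]-X[1])<.022)
        if m.sum()<5: continue
        ys,xs=np.nonzero(m); (cx,cy),rr=cv2.minEnclosingCircle(np.c_[xs,ys].astype(np.float32))
        print(n,nm,m.sum(),cx,cy,rr,np.median(w[m],0).round(4))
```

```text
13.4833 [0.56821681 0.15006598 0.23202041] [-0.32619831 -0.58812951  0.47920808]
scene grip 69 282.11224365234375 149.62245178222656 5.1500983238220215 [0.5553 0.107  0.1213]
scene knob 155 238.93243408203125 210.68919372558594 7.435845851898193 [ 0.6247 -0.0449  0.1288]
scene screw 51 225.61764526367188 173.2058868408203 4.038193702697754 [ 0.5509 -0.0244  0.1422]
side grip 85 242.3095245361328 220.8015899658203 5.746756553649902 [0.5517 0.1064 0.1238]
side knob 119 272.0454406738281 164.86363220214844 6.326303005218506 [ 0.617  -0.0429  0.1313]
side screw 57 290.25860595703125 180.70689392089844 5.266897201538086 [ 0.5484 -0.0257  0.1441]
wrist grip 549 315.1633605957031 196.97195434570312 13.765979766845703 [0.5548 0.1062 0.1224]
wrist knob 985 498.39971923828125 57.68157196044922 22.533811569213867 [ 0.6214 -0.0375  0.1295]
wrist screw 447 498.8599853515625 164.5 13.327889442443848 [ 0.5502 -0.0236  0.1437]
```

View pics/wrist12.png

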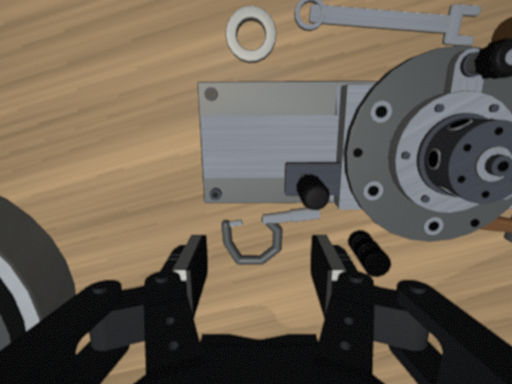

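View pics/side12.png

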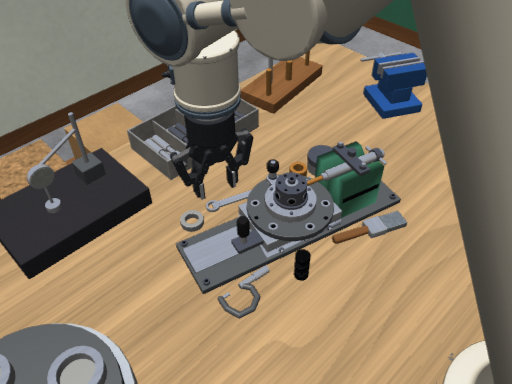

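View pics/scene12.png

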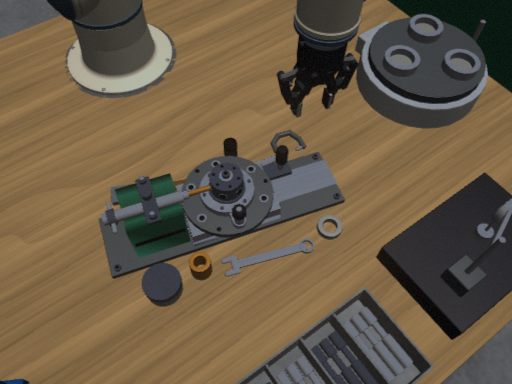

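Run:
```python
from h import *
from workcell import r
for n,bs in (('scene',{'collar':(315,345,212,242),'wrench':(218,318,238,280),'bushing':(186,214,250,282),'tin':(140,184,262,304),'plug':(222,238,137,156)}),('side',{'mic':(215,272,266,318),'plug':(292,312,248,282),'brush':(332,404,212,242)})):
    a=load(f'pics/{n}0.npz')[0].astype(int);b=load(f'pics/{n}12.npz')[0].astype(int)
    for k,(x0,x1,y0,y1) in bs.items():
        A=a[y0:y1,x0:x1].mean(2).astype(np.float32);B=b[y0:y1,x0:x1].mean(2).astype(np.float32)
        print(n,k,round(float(np.abs(A-B).mean()),1),np.round(cv2.phaseCorrelate(A,B)[0],2))
r.hand_in()
```

```text
scene collar 4.1 [-0.01 -0.01]
scene wrench 4.1 [-0.01  0.51]
scene bushing 3.5 [0.02 0.03]
scene tin 3.0 [0.56 0.51]
scene plug 3.8 [-0.03  0.32]
side mic 5.7 [-0.03 -0.01]
side plug 3.6 [-0.03 -0.01]
side brush 10.7 [-0.15  0.26]
the job is handed in; nothing more can be done
```

The valve body now stands at its next port with the lap in it, and I have handed the job in at about 13.6 s of the 56 s allowed.

- **Draw back:** I gripped the carriage's black grip and drew the carriage back about 40 mm, which put the lap well clear of the body.
- **Index:** I lifted the plunger knob 11 mm, carried it 60° clockwise to the very next hole and lowered it. The knob's top then measured 130.6 mm high, against 130.8 mm at the start, so the plunger is right down and the stage locked.
- **Run home:** I ran the carriage home until it met a hard stop about 5 mm beyond where it began. A second push of about 17 N moved it no further. The highest wrist force there was about 47 N, with the carriage's grip held between the finger pads.
- **Finish:** I let go, lifted the arm clear and moved it off; the wrist force read under 1 N.

**Bench check:** Comparing pictures from before and after shows the collar, bushing, plug and micrometer unmoved. The wrench, tin and brush showed apparent shifts of up to about half a pixel (roughly 1 mm). The brush patch also differed more than the others (10.7 grey levels against 3 to 6). I put that down to image noise and the arm's shadow, but did not confirm it; the arm never came near those parts.

**What I did not measure:** I did not check the home position separately against the V-block. It rests on the stop force and the 5 mm of extra travel.

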